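# Present the notched glass sample plate label up

## Task

Turn the keeper bar on the plate rack fully aside by its knob, take out the one glass plate with a clipped corner, and finish while still holding it steady over the round bowl, label face up, clear of the bowl by about a hand's breadth, so that I can read it from above against the pieces in the bowl (level is best, a slant of up to 45 degrees will do). The clipped corner marks the frosted end, and with that corner at the top right the label faces you; hold the plate by its clear glass only, never by the frosted end, and leave the two plain plates standing in the rack.

Things in the scene. Friction and masses are not known exactly. Their poses are not given: they have to be found in the camera images.
- rack: Fixed hardwood rack, 216 x 94 mm, 26 mm high, at any yaw. Origin on the worktop. Three open-ended grooves run along its y, at its own x = -0.020, 0.022 and 0.064; each is 7.8 mm wide, floor at z = 0.010, edges at z = 0.026. The keeper's post stands at its own x = -0.100, y = 0, up to z = 0.069.
- keeper (a joint): Hinge of the brass keeper bar on the post, rad. 0: the bar (172 mm from axis to tip, 16 mm wide, 69 to 74 mm above the worktop) lies along the rack's +x, 3 mm over the plates, and blocks them. Grows counter-clockwise seen from above, to a stop at 1.57 (bar along the rack's +y, aside); beyond 1.1 the plates are free. Starts at 0 to 0.2; stays where it is left (friction 0.06 N m).
- keeper_knob (a point): On the hinge axis, near mid-height of the black bar-shaped grip on top of the keeper (93 mm above the worktop): the grip is 36 mm long (along the bar, this point's x), 12 mm wide (y) and reaches from 78 to 102 mm above the worktop; below it are a round collar 20 mm across and the bar. The point turns with the bar.
- sample_mid (a point): Centre of the glass plate with the clipped corner: 110 mm long (y), 56 mm high (z), 6 mm thick (x), about 95 g, standing on its long edge in one of the grooves, upper edge 66 mm above the worktop. +x points out of the label face. The end at y = 0.023 to 0.055 is frosted, the rest is clear. The corner at +y, +z (top of the frosted end) is clipped by 16 mm at 45 degrees.
- frosted_end: The frosted end of the sample plate, whitish, 32 mm long, with a paper label 24 x 34 mm on its +x face; one piece with the plate. Same axes as sample_mid; the origin lies 28 mm below sample_mid (along z), in the middle of the plate's lower edge. Fingers must not touch this end.
- blank_1_mid (a point): Centre of a plain glass plate with four square corners and no frosting, 110 x 56 x 6 mm (y, z, x), standing in a groove. To be left there.
- blank_2_mid (a point): Centre of the other plain glass plate, the same as blank_1.
- bowl: Fixed round plastic bowl with glass pieces in it, 192 mm across, rim 59 mm above the worktop. Origin: centre of its underside, on the worktop.
There are look-alikes about, which are no part of the job. Leave any pink or purple look-alike of the part that bears sample_mid alone.

How it is judged:
By the outcome, as a careful person would: the job done as asked, in the order asked, and still so for the second after the job is handed in, while the arm keeps its last pose, push and grip.
It also fails if it takes over 43 s, if anything falls off the work surface, if the arm or the gripper's body presses on something with over 40 N, if the wrist force passes 120 N, or if a joint passes its speed limit or range.

## Robot

A 6-joint arm with a two-finger parallel gripper is mounted at the origin on a cart in front of the work surface, level with it; the furniture and walls round the work are solid. World frame = base frame: x ahead of the robot, y to its left, z up, the work surface at z = 0. Lengths are in m, angles in rad, forces in N, time in s.
With the tool pointing down it reaches from about 0.275 to 0.85 m from the base axis. Payload 5.2 kg.
Tool frame: the origin (TCP) lies on the centre line of the jaws, within the pads' length; the fingertips stand ahead of it and the grasp point (between the pads) lies 11 mm behind it (env.tip_reach is the z of the fingertips in the tool frame, in m); z points along the fingers, y is the direction in which the jaws open and shut (so a half turn about z gives the same grasp; the last joint's range is limited). The gripper opens to 85 mm and grips with 20 to 120 N. Pads are 22 mm wide; open, the fingers measure 114 mm over their backs; the gripper's body (76 mm by 85 mm) begins 54 mm behind the grasp point. The pads swing forward as they close: fully open they stand 13 mm farther back than shut.
Start: joints at [1.002, 0.259, 1.535, -0, 1.348, -0.203], TCP at [0.197, 0.514, 0.239] pointing down, gripper open.
Joint ranges: [-3.14, 3.14], [-0.91, 2.08], [0.19, 2.58], [-1.22, 4.36], [0.22, 2.71], [-3.12, 3.12]. Speed limits (rad/s): [2.57, 2.57, 3.14, 3.14, 3.14, 3.14].

## Interface

Orientations are given as a unit quaternion [x, y, z, w].
In Python, from plant import env, viewer, workorder gives the robot as it stands.
- The arm moves only by the tool jog_arm, never from a script. Its arguments are lists of equal length, an entry for each row: "offset": the shift along the tool's x, y, z in m, a list of three; "twist": the turn about the tool's z in rad. A call has 1 to 20 rows; each row shifts and turns the commanded pose from where the row before left it, along the tool's axes as they then stand; what a row does not reach is not made up. A row lasts 1/12 s, in which the tool goes at most 41.7 mm and 7.16 degrees, less where a joint would pass 70% of its speed; a pose out of reach is approached as far as the arm can. A call is refused whole if a number of a shift passes 0.0417 or a number of a turn 0.125, either way. A call with a gripper value outside its range is refused whole. "claw" is the finger opening in m, from 0 to 0.0854, set as the call begins (left out, the last holds). The fingers move at their own pace and stop on an object; "squeeze" is the grip in N (left out, the last holds). Time passes only in rows, so rows that do not move let the fingers close. It gives the time, the measured TCP pose, the force and the opening at its end, in the units of the state.
- env.read_state(): the state, without advancing time (a new reading comes with each control period).
- viewer.get_image(name): name is "scene" or "side" or "wrist"; returns the picture (420x560x3 uint8, red, green, blue); there is no depth.
- viewer.calibration(name): a dict with "intrinsics" (3x3 intrinsics, pixels), "k1" (the pictures are not rectified: a ray, as slopes to the right and down, at radius r is drawn at 1 + k1 r^2 times it, then the intrinsics apply), "pose" (4x4, takes a point from camera to world coordinates). Camera axes: x right, y down, z forward; pixel columns grow to the right and rows downward; lengths in m; the calibration is good to about 2 mm. A picture is of the moment at which its call begins: read the wrist's pose just before it. calibration takes no time and is no camera call; for the wrist camera it gives the pose at the moment of the call.
- workorder.hand_in(): hands the job in, once; it reports no verdict.
The state is a dict: "t": time; "qpos": joint angles; "qd": joint speeds; "effort": joint torques, N m; "position": TCP position; "orientation": TCP orientation; "wrist_force": force on the tool from outside, world axes, zero at the start; "wrist_torque": the same for the moment, N m; "opening": finger opening in m.
Only numpy, scipy, OpenCV 4.12 (cv2) and the standard library are available. Lean on these libraries where they do the work, as an engineer would, in place of code of your own. Each camera call takes 0.05 s, during which the arm holds its last target. There are 200 camera calls.

## Working session

There is one attempt and no reset: what is moved stays moved. The work goes in short steps, Python scripts to look and compute and a tool call to move; the robot and the scene stay as the last step left them, time stands still between calls to the robot, and variables do not carry over. Pictures are saved under pics/ and viewed, about 8 in all and at most 12, crops included, and the job is handed in when it is done.

Besides the shell and the picture viewer there is one more tool, called in YAML: its name, and indented under it one key for each argument. jog_arm: Moves the arm, as the interface text tells. Its arguments: {"type":"object","properties":{"offset":{"type":"array"},"twist":{"type":"array"},"claw":{"type":"number"},"squeeze":{"type":"number"}},"required":["offset","twist"]}

```bash
mkdir -p pics; ls; python3 - <<'E'
from plant import env, viewer, workorder
import cv2,numpy as np
s=env.read_state();print({k:np.round(v,4) for k,v in s.items()},env.tip_reach)
for n in("scene","side","wrist"):
    c=viewer.calibration(n);np.set_printoptions(suppress=True,precision=4);print(n,c)
    cv2.imwrite(f"pics/{n}0.png",viewer.get_image(n)[:,:,::-1])
E
```

```text
pics
{'t': np.float64(0.0), 'qpos': array([ 1.0022,  0.2594,  1.5361,  0.    ,  1.348 , -0.2028]), 'qd': array([ 0.0006, -0.0015,  0.0007, -0.0006,  0.0007,  0.0015]), 'effort': array([ 3.00000e-04, -4.46030e+01, -2.90574e+01, -2.00000e-04,
        1.17000e-02,  0.00000e+00]), 'position': array([0.1964, 0.5132, 0.2384]), 'orientation': array([ 1.819e-01,  9.833e-01, -9.000e-04, -4.000e-04]), 'wrist_force': array([-0.3802, -0.2445, -0.0943]), 'wrist_torque': array([ 0.0289, -0.0557,  0.0222]), 'opening': np.float64(0.0856)} 0.008
scene {'intrinsics': array([[403.3601,   0.    , 274.5686],
       [  0.    , 403.3601, 208.9103],
       [  0.    ,   0.    ,   1.    ]]), 'k1': 0.03990089436356889, 'pose': array([[ 0.5163, -0.6764,  0.5253,  0.0347],
       [-0.8562, -0.3953,  0.3326, -0.3035],
       [-0.0173, -0.6215, -0.7832,  0.8071],
       [ 0.    ,  0.    ,  0.    ,  1.    ]])}
side {'intrinsics': array([[467.3886,   0.    , 289.387 ],
       [  0.    , 467.3886, 213.0124],
       [  0.    ,   0.    ,   1.    ]]), 'k1': -0.1256957656751513, 'pose': array([[ 0.999 ,  0.0337, -0.0294,  0.5757],
       [ 0.0405, -0.4039,  0.9139, -0.8945],
       [ 0.0189, -0.9142, -0.4049,  0.4798],
       [ 0.    ,  0.    ,  0.    ,  1.    ]])}
wrist {'intrinsics': array([[360.4454,   0.    , 285.0189],
       [  0.    , 360.4454, 213.0752],
       [  0.    ,   0.    ,   1.    ]]), 'k1': -0.04147682457297315, 'pose': array([[ 0.3574,  0.886 ,  0.2954,  0.1201],
       [ 0.934 , -0.3385, -0.1147,  0.5415],
       [-0.0017,  0.3169, -0.9485,  0.3722],
       [ 0.    ,  0.    ,  0.    ,  1.    ]])}
```

View pics/scene0.png

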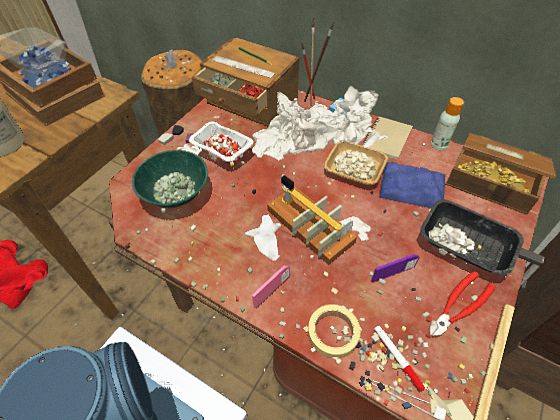

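View pics/side0.png

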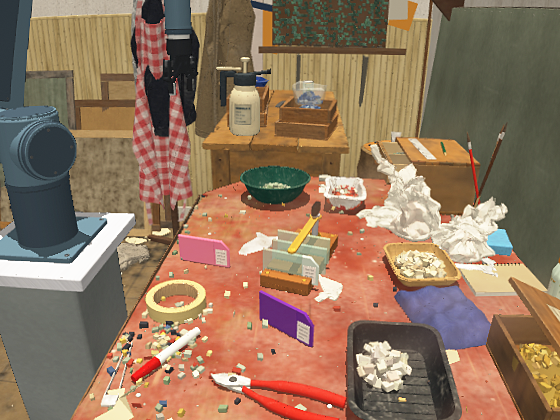

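The scene view shows the rack at about (310,228), the knob at (288,184), and the green bowl at (171,180). In the side view the rack is at (290,265), with a label visible on the front plate at (310,268). Next I'll enlarge both crops.

```bash
python3 - <<'E'
import cv2,numpy as np
a=cv2.imread("pics/scene0.png")[165:270,255:370];b=cv2.imread("pics/side0.png")[195:300,235:350]
f=lambda i:cv2.resize(i,(400,365),interpolation=cv2.INTER_CUBIC)
cv2.imwrite("pics/crop.png",cv2.resize(np.hstack([f(a),f(b)]),(800,365)))
E
```

```text
(no output)
```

View pics/crop.png

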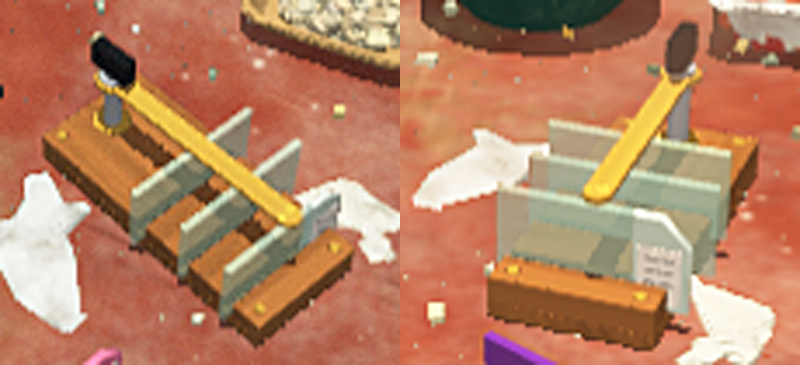

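The sample stands in the groove nearest the side camera, with its label facing that camera and its clipped, frosted end to the right there (rack +y). I'll do a coarse fit from picked pixels.

```bash
cat > h.py <<'E'
import numpy as np,cv2
from scipy.optimize import least_squares
np.set_printoptions(suppress=True,precision=4)
def proj(c,P):
    T=np.linalg.inv(c["pose"]);q=np.atleast_2d(P)@T[:3,:3].T+T[:3,3]
    s=q[:,:2]/q[:,2:];s=s*(1+c["k1"]*(s**2).sum(1,keepdims=True));K=c["intrinsics"]
    return s*[K[0,0],K[1,1]]+[K[0,2],K[1,2]]
def tri(obs): # [(calib,(u,v))...] -> point, residual px
    f=lambda p:np.concatenate([proj(c,p)[0]-uv for c,uv in obs])
    r=least_squares(f,[.5,.2,.05]);return r.x,np.abs(r.fun).max()
def rackpts(p,L):
    c,s=np.cos(p[2]),np.sin(p[2]);L=np.atleast_2d(L)
    return np.c_[p[0]+c*L[:,0]-s*L[:,1],p[1]+s*L[:,0]+c*L[:,1],L[:,2]+(p[3] if len(p)>3 else 0)]
E
python3 - <<'E'
from h import *
from plant import viewer
S,D=viewer.calibration("scene"),viewer.calibration("side")
a=lambda u,v:(255+u/3.478,165+v/3.476)
b=lambda u,v:(235+(u-400)/3.478,195+v/3.476)
for n,p,q in [("tip",(290,218),(597,195)),("knobtop",(112,52),(684,38)),("plate top -y",(228,268),(500,186)),("rack +-",(257,325),(488,287)),("rack ++",(353,244),(665,318)),("clip top",(325,204),(660,212))]:
    print(n,*tri([(S,a(*p)),(D,b(*q))]))
obs=[(S,a(44,142),(-.108,-.047,.026)),(S,a(257,325),(.108,-.047,.026)),(S,a(353,246),(.108,.047,.026)),
(D,b(488,287),(.108,-.047,.026)),(D,b(665,318),(.108,.047,.026)),(D,b(757,142),(-.108,.047,.026))]
f=lambda p:np.concatenate([proj(c,rackpts(p,L))[0]-uv for c,uv,L in obs])
r=least_squares(f,[.5,.2,-1.5,0]);print(r.x,np.round(r.fun,1))
print("knob",rackpts(r.x,(-.1,0,.093)))
print("bowl",[tri([(S,(171,178)),(D,(275,185))])])
# bowl rim: fit ellipse extremes: left 132, right 209 in scene; left 240,right 310 side
g=lambda p:(lambda R:[proj(S,R)[:,0].min()-132,proj(S,R)[:,0].max()-209,proj(D,R)[:,0].min()-240,proj(D,R)[:,0].max()-311,proj(S,R)[:,1].min()-151,proj(D,R)[:,1].min()-166])(np.array([[p[0]+.096*np.cos(t),p[1]+.096*np.sin(t),.059+p[2]] for t in np.linspace(0,6.28,90)]))
r=least_squares(g,[.3,.4,0]);print("bowl",r.x,np.round(r.fun,1))
E
```

```text
tip [ 0.5566 -0.1412  0.0695] 0.42672673888432655
knobtop [0.6039 0.0189 0.0938] 0.045460132626942595
plate top -y [ 0.5043 -0.1235  0.0638] 0.04681387894402178
rack +- [ 0.5012 -0.1498  0.0173] 1.0120195094817177
rack ++ [ 0.5947 -0.1761  0.0174] 0.19258345947139333
clip top [ 0.5877 -0.1526  0.0646] 2.589976870954956
[ 0.5781 -0.061  -1.8572 -0.0078] [-1.4 -0.7  0.8  0.7  0.4 -0.   1.3 -0.5 -1.2  0.2  0.1  0.5]
knob [[0.6064 0.0349 0.0852]]
bowl [(array([0.4998, 0.3082, 0.0337]), np.float64(1.8273114716834868))]
bowl [ 0.4971  0.2996 -0.0048] [ 0.4 -0.3 -0.3 -0.3 -0.7  0.5]
```

Coarse result: rack near (0.58, -0.06) at yaw about -1.85, bowl near (0.497, 0.30), knob near (0.605, 0.02). Heights agree within 5–9 mm. Next I'll go above the knob and use the wrist camera.

jog_arm:
  offset:
    - [-0.035, -0.021, 0]
    - [-0.035, -0.021, 0]
    - [-0.035, -0.021, 0]
    - [-0.035, -0.021, 0]
    - [-0.035, -0.021, 0]
    - [-0.035, -0.021, 0]
    - [-0.035, -0.021, 0]
    - [-0.035, -0.021, 0]
    - [-0.035, -0.021, 0]
    - [-0.035, -0.021, 0]
    - [-0.035, -0.021, 0]
    - [-0.035, -0.021, 0]
    - [-0.035, -0.021, 0]
    - [-0.035, -0.021, 0]
    - [-0.035, -0.021, 0]
    - [-0.035, -0.021, 0]
  twist: [0, 0, 0, 0, 0, 0, 0, 0, 0, 0, 0, 0, 0, 0, 0, 0]

```text
t: 1.48
position: [0.6002, -0.0023, 0.2389]
orientation: [0.182, 0.983, 0.0, -0.0]
wrist_force: [0.0, 0.2, 0.6]
opening: 0.0856
```

jog_arm:
  offset:
    - [0, 0, 0]
    - [0, 0, 0]
    - [0, 0, 0]
    - [0, 0, 0]
    - [0, 0, 0]
    - [0, 0, 0]
    - [0, 0, 0]
    - [0, 0, 0]
    - [0, 0, 0]
    - [0, 0, 0]
    - [0, 0, 0]
    - [0, 0, 0]
    - [0, 0, 0]
  twist: [0.124, 0.124, 0.124, 0.124, 0.124, 0.124, 0.124, 0.124, 0.124, 0.124, 0.124, 0.124, 0]
  claw: 0.04

```text
t: 2.57
position: [0.5992, -0.0004, 0.2389]
orientation: [0.801, 0.599, -0.0, -0.0]
wrist_force: [0.0, 0.3, 0.3]
opening: 0.0402
```

```bash
python3 - <<'E'
from h import *
from plant import env,viewer
import pickle
s=env.read_state();print(s["t"],s["position"],s["orientation"],s["qpos"],s["opening"])
c=viewer.calibration("wrist");i=viewer.get_image("wrist");cv2.imwrite("pics/w1.png",i[:,:,::-1]);pickle.dump(c,open("w1.pkl","wb"))
cv2.imwrite("pics/w1b.png",cv2.resize(i[:,:,::-1],(800,600),interpolation=cv2.INTER_CUBIC))
print(c["pose"])
p=[.583,-.067,-1.845]
for n,L in dict(knob=(-.1,0,.093),pp=(.064,.055,.066),pm=(.064,-.055,.066),tip=(.072,0,.074),corn=(.108,.047,.026),corn2=(.108,-.047,.026)).items():print(n,proj(c,rackpts(p,L))[0]*800/560)
E
```

```text
2.5667 [ 0.5992 -0.0004  0.2389] [ 0.8011  0.5985 -0.0003 -0.0003] [-0.1867  0.3479  1.4116  0.      1.3831  0.1008] 0.04018999582387132
[[ 0.9591 -0.2683 -0.0905  0.6222]
 [-0.2832 -0.9096 -0.304   0.0767]
 [-0.0008  0.3172 -0.9483  0.3725]
 [ 0.      0.      0.      1.    ]]
knob [410.8722 226.8194]
pp [491.8596 453.2769]
pm [334.462 454.971]
tip [413.3374 470.982 ]
corn [471.8486 470.7722]
corn2 [354.415  472.0187]
```

View pics/w1b.png

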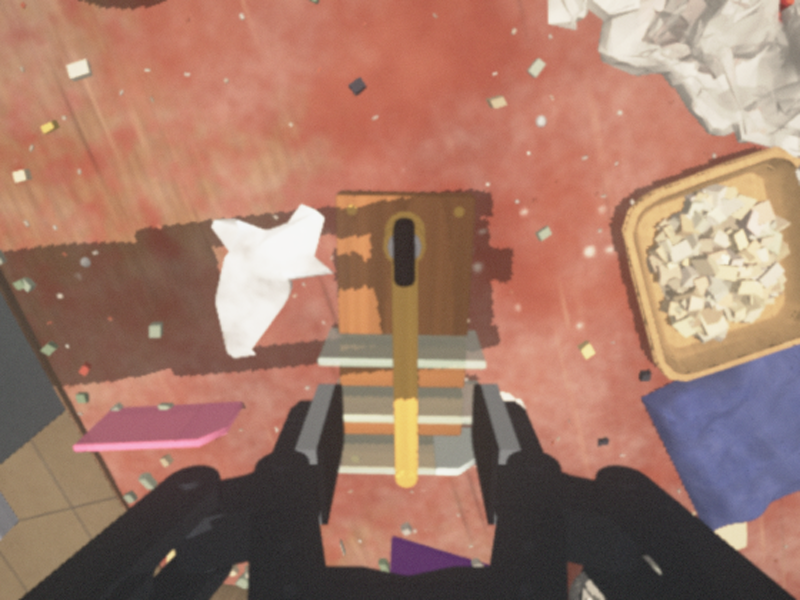

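The wrist view shows the knob at (404,218)–(404,286), the bar tip at (405,485), rack corners at (337,192) and (475,194), and plate top edges at v≈363, 416 and 470. The clip is at the right end of the last plate. I'll refine the fit with these.

```bash
python3 - <<'E'
from h import *
from plant import viewer
import pickle
S,D=viewer.calibration("scene"),viewer.calibration("side");W=pickle.load(open("w1.pkl","rb"))
a=lambda u,v:(255+u/3.478,165+v/3.476)
b=lambda u,v:(235+(u-400)/3.478,195+v/3.476)
w=lambda u,v:(u*.7,v*.7)
R=[(S,a(44,142),(-.108,-.047,.026)),(S,a(257,325),(.108,-.047,.026)),(S,a(353,246),(.108,.047,.026)),
(D,b(488,287),(.108,-.047,.026)),(D,b(665,318),(.108,.047,.026)),(D,b(757,142),(-.108,.047,.026)),
(W,w(337,192),(-.108,-.047,.026)),(W,w(475,194),(-.108,.047,.026))]
def kp(k,L):return (-.1+np.cos(k)*L[0]-np.sin(k)*L[1],np.sin(k)*L[0]+np.cos(k)*L[1],L[2])
K=[(W,w(405,488),(.172,0,.074)),(W,w(404,286),(.018,0,.102))]
def f(p):
    o=[]
    for i,(c,uv,L) in enumerate(R):o.append((proj(c,rackpts(p[:4],L))[0]-uv)*(2 if i>5 else 1))
    for c,uv,L in K:o.append((proj(c,rackpts(p[:4],kp(p[4],L)))[0]-uv)*2)
    for x,y,v in((-.02,0,363.5),(.022,0,416),(.064,0,470)):o.append([(proj(c,rackpts(p[:4],(x,y,.066)))[0,1]-v*.7)*2 for c in[W]])
    return np.concatenate(o)
r=least_squares(f,[.58,-.07,-1.85,0,0],loss="soft_l1");print(r.x,np.round(f(r.x),1))
p=r.x;print("knob",rackpts(p[:3],(-.1,0,.093)))
# independent heights: two-view
print("knob top far end",tri([(W,w(404,286)),(S,a(130,70))]))
print("bar tip",tri([(W,w(405,488)),(S,a(290,220)),(D,b(597,200))]))
print("plate3 -y top",tri([(W,w(340,468)),(S,a(226,268)),(D,b(500,186))]))
print("plate1 -y top",tri([(W,w(320,361)),(S,a(134,192)),(D,b(550,121))]))
E
```

```text
[ 0.5765 -0.0758 -1.8463  0.0037 -0.0113] [ 2.9 -0.5  7.5  1.2  6.9 -0.1  0.1 -1.4 -1.1 -0.8 -0.4 -1.4 -4.1 31.4
  0.7 26.3 -0.  -1.8  0.3 -4.2 -4.8  1.7 -0.3]
knob [[0.6037 0.0205 0.093 ]]
knob top far end (array([ 0.5969, -0.0014,  0.0942]), np.float64(0.7656293195469743))
bar tip (array([ 0.5543, -0.1479,  0.073 ]), np.float64(2.5024252780701204))
plate3 -y top (array([ 0.5095, -0.126 ,  0.063 ]), np.float64(2.667546197323702))
plate1 -y top (array([ 0.5267, -0.0434,  0.0645]), np.float64(0.2578279431284045))
```

The rack's ends are probably not symmetric about its origin, so I'll fit that offset as well.

```bash
cat > fit.py <<'E'
from h import *
from plant import viewer
import pickle
S,D=viewer.calibration("scene"),viewer.calibration("side");W=pickle.load(open("w1.pkl","rb"))
a=lambda u,v:(255+u/3.478,165+v/3.476)
b=lambda u,v:(235+(u-400)/3.478,195+v/3.476)
w=lambda u,v:(u*.7,v*.7)
R=[(S,a(44,142),(-.108,-.047,.026)),(S,a(257,325),(.108,-.047,.026)),(S,a(353,246),(.108,.047,.026)),
(D,b(488,287),(.108,-.047,.026)),(D,b(665,318),(.108,.047,.026)),(D,b(757,142),(-.108,.047,.026)),
(W,w(337,192),(-.108,-.047,.026)),(W,w(475,194),(-.108,.047,.026)),]
P=[(W,w(320,361),(-.02,-.055,.066)),(W,w(485,366),(-.02,.055,.066)),(W,w(340,469),(.064,-.055,.066)),(W,w(405,416),(.022,0,.066)),(S,a(134,192),(-.02,-.055,.066)),(S,a(226,268),(.064,-.055,.066)),(D,b(550,121),(-.02,-.055,.066)),(D,b(500,186),(.064,-.055,.066))]
def kp(k,L):return (-.1+np.cos(k)*L[0]-np.sin(k)*L[1],np.sin(k)*L[0]+np.cos(k)*L[1],L[2])
K=[(W,w(405,488),(.172,0,.074)),(W,w(404,286),(.018,0,.102)),(S,a(110,85),(0,0,.074))]
def f(p):
    o=[]
    for i,(c,uv,L) in enumerate(R):o.append((proj(c,rackpts(p[:4],np.array(L)+[p[5],0,0]))[0]-uv))
    for c,uv,L in P:
        L=np.array(L)
        if L[1]: L[1]+=p[6] if L[0]<0 else p[7]
        e=proj(c,rackpts(p[:4],L))[0]-uv
        if L[1]==0:e[0]=0
        o.append(e)
    for c,uv,L in K:o.append((proj(c,rackpts(p[:4],kp(p[4],L)))[0]-uv))
    return np.concatenate(o)
r=least_squares(f,[.58,-.07,-1.85,0,0,-.015,0,0],loss="soft_l1");p=r.x;
E
python3 - <<'E'
from fit import *
print(p);print(np.round(f(p).reshape(-1,2),1).tolist())
print("knob",rackpts(p[:3],(-.1,0,.093)),"sample",rackpts(p[:3],(.064,p[7],.038)))
k=p[2]+p[4];print("bar yaw",k)
from plant import env
t=env.read_state()["position"];d=rackpts(p[:3],(-.1,0,.093))[0]-t;print(d)
# clear area rectified map (z=0) from scene+wrist 
g=np.mgrid[.28:.62:.002,-.02:.4:.002].reshape(2,-1).T
def rect(c,im):
    uv=proj(c,np.c_[g,np.zeros(len(g))]).astype(np.float32).reshape(170,210,2)
    return cv2.remap(im,uv[...,0],uv[...,1],cv2.INTER_LINEAR)[::-1,::-1]
m=[cv2.resize(rect(c,cv2.imread(n)),None,fx=1.9,fy=1.9) for c,n in((S,"pics/scene0.png"),(W,"pics/w1.png"))]
cv2.imwrite("pics/map.png",np.hstack(m))
E
```

```text
[ 0.5725 -0.0797 -1.8724 -0.0042  0.0151 -0.0176 -0.0002  0.0084]
[[-0.6, -1.7], [1.0, 0.5], [1.1, 0.1], [0.3, -2.0], [-2.3, -0.9], [0.7, -0.3], [-1.2, 0.1], [0.2, 0.1], [-0.3, -0.2], [0.5, -2.1], [-2.5, -0.8], [0.0, 1.1], [0.4, 1.1], [2.9, -0.3], [-0.3, 1.5], [2.4, 1.9], [-0.0, -1.9], [0.1, 1.2], [1.3, -1.9]]
knob [[0.6022 0.0157 0.093 ]] sample [[ 0.5615 -0.1433  0.038 ]]
bar yaw -1.8572461016057513
[ 0.003   0.0162 -0.1459]Traceback (most recent call last):
  File "<stdin>", line 12, in <module>
  File "<stdin>", line 10, in rect
ValueError: cannot reshape array of size 71740 into shape (170,210,2)
```

jog_arm:
  offset:
    - [0.008, -0.001, 0]
    - [0.0084, -0.0007, 0.02]
    - [0, 0, 0.033]
    - [0, 0, 0.033]
    - [0, 0, 0.033]
    - [0, 0, 0.02]
    - [0, 0, 0]
  twist: [0, 0, 0, 0, 0, 0, 0]
  claw: 0.04
  squeeze: 30

```text
t: 3.2
position: [0.5988, 0.0169, 0.0951]
orientation: [0.799, 0.602, -0.003, -0.004]
wrist_force: [-1.4, -0.5, 0.3]
opening: 0.0398
```

```bash
python3 - <<'E'
from fit import *
from plant import env
s=env.read_state();print(s["t"],s["position"],s["wrist_force"],s["opening"])
W2=viewer.calibration("wrist");i=viewer.get_image("wrist")[:,:,::-1]
cv2.imwrite("pics/w2.png",i)
X,Y=np.meshgrid(np.arange(.62,.28,-.002),np.arange(.40,-.02,-.002),indexing="ij")
def rect(c,im):
    uv=proj(c,np.c_[X.ravel(),Y.ravel(),0*X.ravel()]).astype(np.float32).reshape(*X.shape,2)
    return cv2.resize(cv2.remap(im,uv[...,0],uv[...,1],cv2.INTER_LINEAR),(400,324))
top=np.hstack([rect(c,cv2.imread(n)) for c,n in((S,"pics/scene0.png"),(W,"pics/w1.png"))])
bot=np.hstack([i[200:400,180:440],])
bot=cv2.resize(bot,(350,270));o=np.zeros((270,800,3),np.uint8);o[:,:350]=bot
cv2.imwrite("pics/map.png",np.vstack([top,o]))
E
```

```text
3.2 [0.5988 0.0169 0.0951] [-1.3733 -0.4508  0.3219] 0.039819482467234144
```

View pics/map.png

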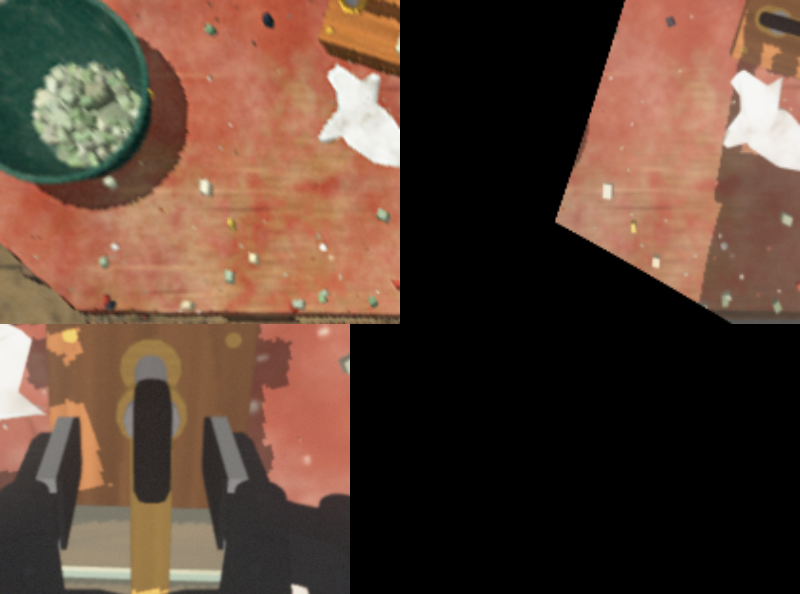

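The knob sits between the fingers and near their centre. The map shows clear tabletop around x 0.42–0.55, y 0.07–0.18, between the bowl and the tissue. Closing on the knob now.

jog_arm:
  offset:
    - [0, 0, 0]
    - [0, 0, 0]
    - [0, 0, 0]
    - [0, 0, 0]
    - [0, 0, 0]
  twist: [0, 0, 0, 0, 0]
  claw: 0.0
  squeeze: 30

```text
t: 3.67
position: [0.6021, 0.0163, 0.1025]
orientation: [0.8, 0.601, 0.0, -0.0]
wrist_force: [-4.3, 0.7, 3.6]
opening: 0.0107
```

The grip is too shallow: z is 0.1025, and I commanded 10 mm less descent than planned. I'll reopen, lower and regrip.

jog_arm:
  offset:
    - [0, 0, 0]
    - [0, 0, 0]
    - [0, 0, 0.006]
    - [0, 0, 0.006]
    - [0, 0, 0]
    - [0, 0, 0]
  twist: [0, 0, 0, 0, 0, 0]
  claw: 0.03

```text
t: 4.17
position: [0.602, 0.0158, 0.0875]
orientation: [0.8, 0.6, -0.001, -0.001]
wrist_force: [0.7, -0.9, 0.1]
opening: 0.0302
```

jog_arm:
  offset:
    - [0, 0, 0]
    - [0, 0, 0]
    - [0, 0, 0]
    - [0, 0, 0]
    - [0, 0, 0]
  twist: [0, 0, 0, 0, 0]
  claw: 0.0
  squeeze: 40

```text
t: 4.58
position: [0.602, 0.0159, 0.0883]
orientation: [0.8, 0.6, -0.0, -0.0]
wrist_force: [-3.1, 0.4, 1.0]
opening: 0.0109
```

jog_arm:
  offset:
    - [0, 0, 0]
    - [0, 0, 0]
    - [0, 0, 0]
    - [0, 0, 0]
    - [0, 0, 0]
    - [0, 0, 0]
    - [0, 0, 0]
    - [0, 0, 0]
    - [0, 0, 0]
    - [0, 0, 0]
    - [0, 0, 0]
    - [0, 0, 0]
    - [0, 0, 0]
    - [0, 0, 0]
  twist: [-0.12, -0.12, -0.12, -0.12, -0.12, -0.12, -0.12, -0.12, -0.12, -0.12, -0.12, -0.12, 0, 0]

```text
t: 5.75
position: [0.604, 0.0168, 0.0883]
orientation: [0.205, 0.979, 0.001, 0.001]
wrist_force: [3.4, 4.1, -3.2]
opening: 0.0113
```

jog_arm:
  offset:
    - [0, 0, 0]
    - [0, 0, 0]
    - [0, 0, 0]
    - [0, 0, 0]
  twist: [-0.05, -0.04, -0.04, 0]

```text
t: 6.08
position: [0.6041, 0.017, 0.0884]
orientation: [0.141, 0.99, 0.001, 0.002]
wrist_force: [4.3, 4.7, -3.5]
opening: 0.0112
```

```bash
python3 - <<'E'
from plant import env
s=env.read_state();q=s["orientation"]
import numpy as np
print(s["t"],s["position"],np.arctan2(q[1]**2-q[0]**2,2*q[0]*q[1]),s["wrist_torque"],s["wrist_force"],s["qpos"])
E
```

```text
6.0833 [0.60409731 0.01697793 0.08837256] 1.2870135161249012 [ 0.77111778 -0.51261857 -0.84779233] [ 4.25266803  4.68200069 -3.51201569] [-0.15792074  0.48642175  1.59172532  0.0032117   1.06028756 -1.44649914]
```

jog_arm:
  offset:
    - [0, 0, 0]
    - [0, 0, 0]
  twist: [-0.04, 0]

```text
t: 6.25
position: [0.6041, 0.017, 0.0884]
orientation: [0.122, 0.992, 0.002, 0.002]
wrist_force: [4.3, 5.0, -2.9]
opening: 0.0111
```

```bash
python3 - <<'E'
from plant import env
s=env.read_state();q=s["orientation"]
import numpy as np
print(s["t"],s["position"],np.arctan2(q[1]**2-q[0]**2,2*q[0]*q[1]),s["wrist_torque"],s["wrist_force"])
E
```

```text
6.25 [0.60405838 0.0170044  0.08839704] 1.3252788699620819 [ 0.74125937 -0.53266248 -1.49999592] [ 4.26523283  5.0204754  -2.94947853]
```

The torque rose to 1.5 N·m with the bar held, so it's at the stop. Releasing, rising and moving over the sample.

jog_arm:
  offset:
    - [0, 0, 0]
    - [0, 0, 0]
    - [0, 0, 0]
    - [0, 0, -0.035]
    - [0, 0, -0.04]
    - [0, 0, -0.04]
    - [0, 0, -0.02]
    - [0, -0.035, -0.02]
    - [0, -0.04, 0]
    - [0, -0.04, 0]
    - [0, -0.03, 0]
    - [0, 0, 0]
    - [0, 0, 0]
  twist: [0.04, 0, 0, 0, 0, 0, 0, 0, 0, 0, 0, 0, 0]
  claw: 0.04

```text
t: 7.33
position: [0.5615, -0.1251, 0.2435]
orientation: [0.143, 0.99, -0.0, 0.0]
wrist_force: [0.4, 0.2, -0.3]
opening: 0.0396
```

```bash
python3 - <<'E'
from h import *
from plant import env,viewer
import pickle
s=env.read_state();q=s["orientation"];print(s["t"],s["position"],np.arctan2(q[1]**2-q[0]**2,2*q[0]*q[1]),s["wrist_force"],s["opening"])
c=viewer.calibration("wrist");i=viewer.get_image("wrist")[:,:,::-1];cv2.imwrite("pics/w3.png",i);pickle.dump(c,open("w3.pkl","wb"))
cv2.imwrite("pics/w3b.png",cv2.resize(i,(800,600),interpolation=cv2.INTER_CUBIC))
E
```

```text
7.3333 [ 0.5615 -0.1251  0.2435] 1.2842482474876524 [ 0.358   0.1804 -0.2942] 0.039612276484657934
```

View pics/w3b.png

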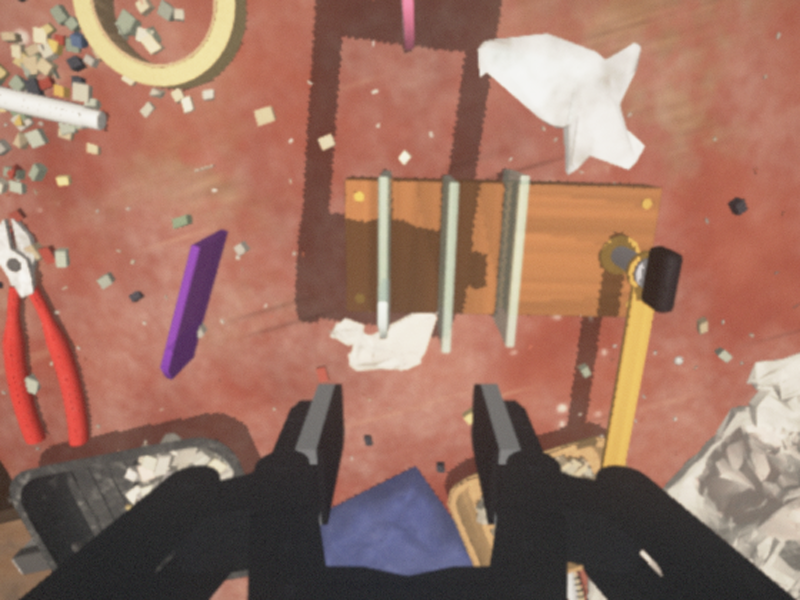

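The bar now points aside. The sample is the left plate, with its top edge from (384,175) to (384,337) and frosting from v≈302 down. I'll compute the grasp move.

```bash
cat >> h.py <<'E'
def ray(c,uv,z):
    f=lambda p:proj(c,[p[0],p[1],z])[0]-uv
    return least_squares(f,[.5,0]).x
E
python3 - <<'E'
from h import *
import pickle
from fit import W
c=pickle.load(open("w3.pkl","rb"));w=lambda u,v:np.array((u*.7,v*.7))
# left plate -y end top seen in both wrist views
print("2-view end",tri([(W,w(340,469)),(c,w(384,174))]))
print("2-view bar tip/knob end n/a; plate1 -y:",tri([(W,w(320,361)),(c,w(523,176))]), "plate1 +y",tri([(W,w(485,366)),(c,w(511,345))]))
for n,uv,z in[("e",(384,174),.066),("frost",(383,302),.066),("far",(384,337),.055),("p2e",(454,180),.066),("p2f",(446,350),.066),("rackA",(347,180),.026),("rackB",(660,187),.026)]:
    print(n,ray(c,w(*uv),z))
A,F=ray(c,w(384,174),.066),ray(c,w(383,302),.066);d=F-A;print("len",np.linalg.norm(d),"yaw",np.arctan2(d[1],d[0]))
B=ray(c,w(660,187),.026)-ray(c,w(347,180),.026);print("rack len",np.linalg.norm(B),np.arctan2(-B[1],-B[0]))
E
```

```text
2-view end (array([ 0.5052, -0.1261,  0.059 ]), np.float64(5.909884700526675))
2-view bar tip/knob end n/a; plate1 -y: (array([ 0.5261, -0.0439,  0.0629]), np.float64(0.31823155219916544)) plate1 +y (array([ 0.6292, -0.0757,  0.0672]), np.float64(0.7750179900278908))
e [ 0.5013 -0.1228]
frost [ 0.577  -0.1469]
far [ 0.6042 -0.1551]
p2e [ 0.5163 -0.0841]
p2f [ 0.6204 -0.117 ]
rackA [ 0.5004 -0.1502]
rackB [0.5637 0.0512]
len 0.07938233579394118 yaw -0.3080276173440514
rack len 0.21105220714237063 -1.8751586952333628
```

jog_arm:
  offset:
    - [0.0143, -0.0083, 0]
    - [0.014, -0.008, 0.02]
    - [0, 0, 0.035]
    - [0, 0, 0.04]
    - [0, 0, 0.04]
    - [0, 0, 0.03]
    - [0, 0, 0.02]
    - [0, 0, 0.0135]
    - [0, 0, 0]
    - [0, 0, 0]
  twist: [0.02, 0, 0, 0, 0, 0, 0, 0, 0, 0]
  claw: 0.03

```text
t: 8.22
position: [0.53, -0.1294, 0.0443]
orientation: [0.15, 0.989, 0.0, -0.001]
wrist_force: [0.1, 0.3, 0.4]
opening: 0.0296
```

```bash
python3 - <<'E'
from h import *
from plant import env,viewer
s=env.read_state();print(s["t"],s["position"],s["wrist_force"],s["opening"])
cv2.imwrite("pics/w4.png",viewer.get_image("wrist")[150:420,130:490,::-1])
E
```

```text
8.2167 [ 0.53   -0.1294  0.0443] [0.1197 0.2563 0.3508] 0.029599139046914295
```

View pics/w4.png

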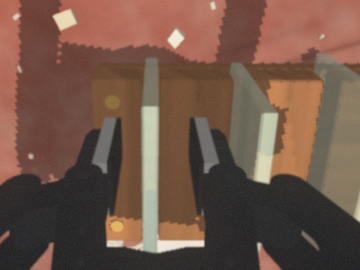

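The sample stands between the fingers, about 2.5 mm off centre, and the neighbouring plate is clear. Correcting and closing.

jog_arm:
  offset:
    - [0, -0.0025, 0]
    - [0, 0, 0]
    - [0, 0, 0]
    - [0, 0, 0]
    - [0, 0, 0]
  twist: [0, 0, 0, 0, 0]
  claw: 0.0
  squeeze: 40

```text
t: 8.68
position: [0.5305, -0.133, 0.0463]
orientation: [0.152, 0.988, 0.0, 0.002]
wrist_force: [2.0, 5.3, 7.3]
opening: 0.0057
```

jog_arm:
  offset:
    - [0, 0, -0.01]
    - [0, 0, -0.02]
    - [0, 0, -0.03]
    - [0, 0, -0.04]
    - [0, 0, -0.03]
    - [0, 0, 0]
  twist: [0, 0, 0, 0, 0, 0]

```text
t: 9.18
position: [0.5325, -0.1354, 0.1823]
orientation: [0.151, 0.988, -0.002, 0.006]
wrist_force: [0.3, -1.0, -0.4]
opening: 0.0055
```

```bash
python3 - <<'E'
from h import *
from plant import env,viewer
s=env.read_state();q=s["orientation"];print(s["t"],s["position"],np.arctan2(q[1]**2-q[0]**2,2*q[0]*q[1]),s["wrist_force"],s["opening"])
a=viewer.get_image("side")[150:320,200:400,::-1]
cv2.imwrite("pics/s2.png",cv2.resize(a,None,fx=3,fy=3,interpolation=cv2.INTER_CUBIC))
E
```

```text
9.1833 [ 0.5325 -0.1354  0.1823] 1.2670944593440534 [ 0.2948 -1.0041 -0.4156] 0.005500625153751376
```

View pics/s2.png

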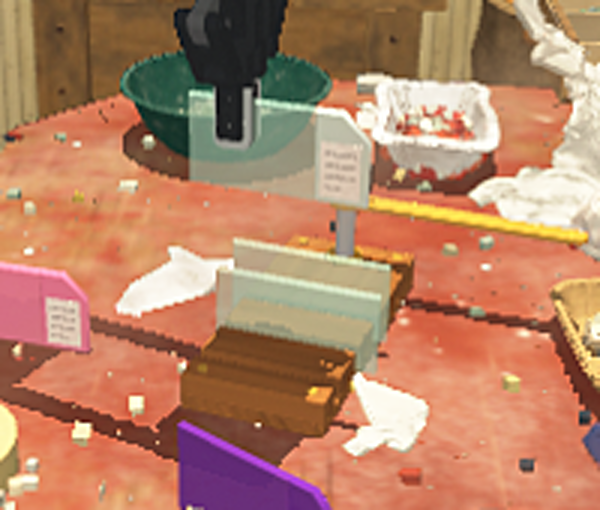

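The sample is lifted out, the label faces the side camera, and the clipped corner is untouched; both blanks are still standing. The tool stays pointing down, so I'll stand the plate on the clear table, tip it label-up and regrip it by its clear edges.

jog_arm:
  offset:
    - [0.01, 0.015, 0]
    - [0.0193, 0.0292, 0]
    - [0.0193, 0.0292, 0]
    - [0.0193, 0.0292, 0]
    - [0.0193, 0.0292, 0]
    - [0.0193, 0.0292, 0]
    - [0.0193, 0.0292, 0]
    - [0.009, 0.014, 0]
    - [0, 0, 0.03]
    - [0, 0, 0.04]
    - [0, 0, 0.04]
    - [0, 0, 0.02]
    - [0, 0, 0.005]
    - [0, 0, 0]
    - [0, 0, 0]
  twist: [0, 0, 0, 0, 0, 0, 0, 0, 0, 0, 0, 0, 0, 0, 0]

```text
t: 10.48
position: [0.4611, 0.1017, 0.0394]
orientation: [0.151, 0.988, -0.0, -0.001]
wrist_force: [0.3, 0.4, -0.9]
opening: 0.0054
```

jog_arm:
  offset:
    - [0, 0, 0.003]
    - [0, 0, 0.003]
    - [0, 0, 0]
    - [0, 0, 0]
  twist: [0, 0, 0, 0]

```text
t: 10.82
position: [0.4629, 0.1017, 0.0361]
orientation: [0.151, 0.988, -0.0, 0.002]
wrist_force: [-4.3, -0.8, 17.5]
opening: 0.0054
```

Contact with the table. Loosening, then nudging the plate's upper part toward tool +y (away from the label) so it leans label-up onto the +y finger.

jog_arm:
  offset:
    - [0, 0, -0.001]
    - [0, 0, 0]
    - [0, 0, 0]
  twist: [0, 0, 0]
  claw: 0.016

```text
t: 11.07
position: [0.4621, 0.1018, 0.0351]
orientation: [0.151, 0.988, 0.0, 0.001]
wrist_force: [-0.3, -0.2, -0.3]
opening: 0.0164
```

jog_arm:
  offset:
    - [0, 0.004, 0]
    - [0, 0.004, 0]
    - [0, 0.004, 0]
    - [0, 0.004, 0]
    - [0, 0.004, 0]
    - [0, 0, 0]
    - [0, 0, 0]
  twist: [0, 0, 0, 0, 0, 0, 0]

```text
t: 11.65
position: [0.4677, 0.1214, 0.0347]
orientation: [0.151, 0.989, 0.0, -0.0]
wrist_force: [0.5, -0.6, -0.2]
opening: 0.0157
```

```bash
python3 - <<'E'
from h import *
from plant import env,viewer
s=env.read_state();print(s["t"],s["position"],s["wrist_force"],s["opening"])
a=viewer.get_image("side")[130:260,200:360,::-1];b=viewer.get_image("wrist")[100:420,100:490,::-1]
cv2.imwrite("pics/s3.png",np.hstack([cv2.resize(a,(400,325)),cv2.resize(b,(396,325))]))
E
```

```text
11.65 [0.4677 0.1214 0.0347] [ 0.4886 -0.5829 -0.2217] 0.015657726997402522
```

View pics/s3.png

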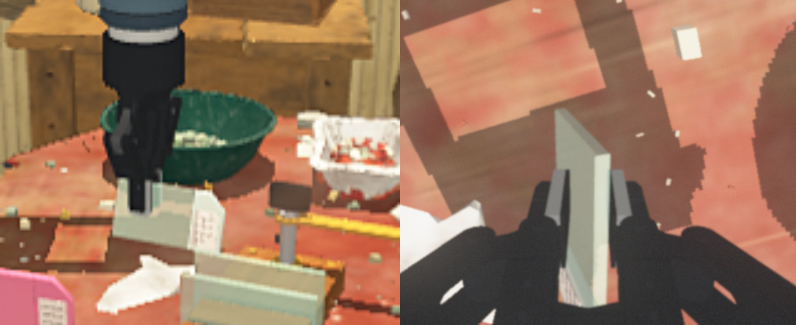

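The plate leans label-up onto the +y (right) finger. Now I'll widen the jaws in stages while holding that finger in place, then go down.

jog_arm:
  offset:
    - [0, -0.004, 0]
    - [0, -0.004, 0]
    - [0, 0, 0]
    - [0, 0, 0]
  twist: [0, 0, 0, 0]
  claw: 0.036

```text
t: 12.08
position: [0.4652, 0.113, 0.0348]
orientation: [0.152, 0.988, -0.0, -0.0]
wrist_force: [-0.8, 0.3, -0.1]
opening: 0.0362
```

jog_arm:
  offset:
    - [0, -0.004, 0]
    - [0, -0.004, 0]
    - [0, 0, 0]
    - [0, 0, 0]
  twist: [0, 0, 0, 0]
  claw: 0.06

```text
t: 12.42
position: [0.4629, 0.1055, 0.0348]
orientation: [0.152, 0.988, -0.0, -0.0]
wrist_force: [-0.2, -0.0, -0.7]
opening: 0.0603
```

jog_arm:
  offset:
    - [0, 0, 0.004]
    - [0, 0, 0.004]
    - [0, 0, 0.004]
    - [0, 0, 0]
    - [0, 0, 0]
  twist: [0, 0, 0, 0, 0]
  claw: 0.075

```text
t: 12.83
position: [0.4625, 0.1058, 0.0223]
orientation: [0.151, 0.988, -0.0, -0.001]
wrist_force: [0.3, -0.1, -0.4]
opening: 0.0751
```

```bash
python3 - <<'E'
from h import *
from plant import env,viewer
import pickle
s=env.read_state();print(s["t"],s["position"],s["wrist_force"],s["opening"])
c=viewer.calibration("wrist");pickle.dump(c,open("w5.pkl","wb"))
b=viewer.get_image("wrist")[:,:,::-1];a=viewer.get_image("side")[130:260,200:360,::-1]
cv2.imwrite("pics/w5.png",b)
cv2.imwrite("pics/s4.png",np.hstack([cv2.resize(a,(260,210)),b[:210],])) if 0 else cv2.imwrite("pics/s4.png",np.vstack([b,cv2.resize(a,(560,455))])[:600])
E
```

```text
12.8333 [0.4625 0.1058 0.0223] [ 0.2636 -0.1336 -0.4474] 0.07512940440506395
```

View pics/w5.png

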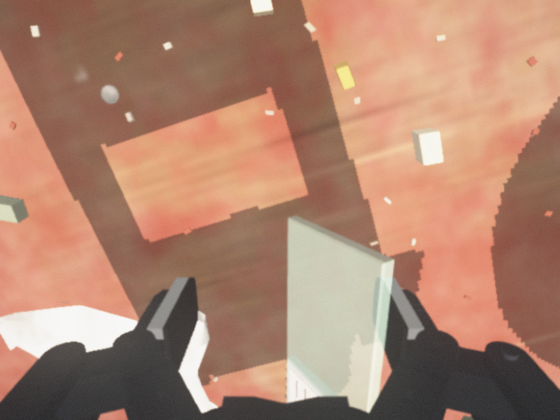

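The plate leans label-up against the right finger, with its lower edge near tool y = 0 (u≈288). I'll slide the tool toward +y and down so the top edge glides down the pad.

jog_arm:
  offset:
    - [0, 0.003, 0]
    - [0, 0.003, 0]
    - [0, 0.003, 0]
    - [0, 0.003, 0.003]
    - [0, 0, 0.003]
    - [0, 0, 0.003]
    - [0, 0, 0.003]
    - [0, 0, 0]
  twist: [0, 0, 0, 0, 0, 0, 0, 0]

```text
t: 13.6
position: [0.4659, 0.1172, 0.01]
orientation: [0.151, 0.988, -0.0, -0.001]
wrist_force: [0.7, 0.5, 0.5]
opening: 0.0751
```

jog_arm:
  offset:
    - [0, 0.003, 0]
    - [0, 0.003, 0]
    - [0, 0.003, 0]
    - [0, 0.003, 0]
    - [0, 0.003, 0]
    - [0, 0, 0]
    - [0, 0, 0]
  twist: [0, 0, 0, 0, 0, 0, 0]
  claw: 0.08

```text
t: 14.18
position: [0.4711, 0.1318, 0.0109]
orientation: [0.151, 0.989, 0.0, 0.0]
wrist_force: [0.6, 0.3, -0.4]
opening: 0.0798
```

```bash
python3 - <<'E'
from h import *
from plant import env,viewer
import pickle
s=env.read_state();print(s["t"],s["position"],s["opening"])
c=viewer.calibration("wrist");pickle.dump(c,open("w6.pkl","wb"))
b=viewer.get_image("wrist")[:,:,::-1];a=viewer.get_image("side")[160:240,210:310,::-1]
cv2.imwrite("pics/w6.png",b);o=np.zeros((600,800,3),np.uint8);o[:420,:560]=b;o[420:,560:]=cv2.resize(a,(240,180))
z=viewer.get_image("scene")[150:260,200:320,::-1];o[:220,560:]=cv2.resize(z,(240,220))
cv2.imwrite("pics/c6.png",o)
E
```

```text
14.1833 [0.4711 0.1318 0.0109] 0.07979112952158371
```

View pics/c6.png

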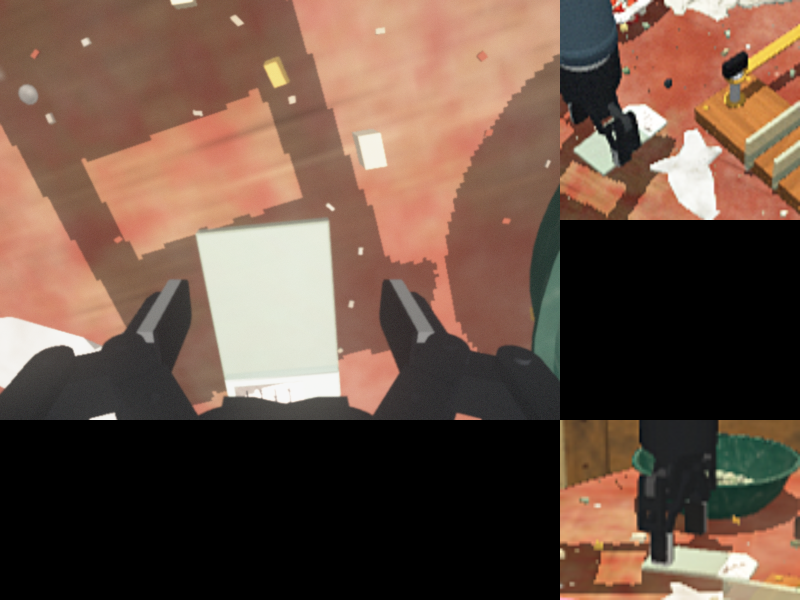

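The plate lies flat, label up, with its clear end between the fingers. Corners are at (198,235) and (329,222), and the frost line runs from (227,378) to (340,372). Computing the alignment.

```bash
python3 - <<'E'
from h import *
import pickle
from plant import env
c=pickle.load(open("w6.pkl","rb"));s=env.read_state()
A,B,C,D=[ray(c,np.array(uv),.006) for uv in((198,235),(329,222),(227,378),(340,372))]
for n,u in(("end",B-A),("frost",D-C),("L",C-A),("R",D-B)):print(n,np.linalg.norm(u),np.arctan2(u[1],u[0]))
q=s["orientation"];yw=np.arctan2(q[1]**2-q[0]**2,2*q[0]*q[1]);print("tool yaw",yw)
x=np.array([-np.sin(yw),np.cos(yw)]);y=np.array([np.cos(yw),np.sin(yw)])
t=s["position"][:2]
for p in(A,B,C,D):print(p,"tool x,y",(p-t)@x,(p-t)@y)
E
```

```text
end 0.05437099717719455 1.373687318180656
frost 0.05463099754003304 1.3351915541258343
L 0.07503823185238494 -0.1961033176438735
R 0.07714130053572057 -0.19328496301426443
tool yaw 1.2670262932947556
[0.4355 0.1039] tool x,y 0.025537594828354715 -0.036939799739783466
[0.4462 0.1572] tool x,y 0.03132587140057762 0.017122212693772433
[0.5091 0.0893] tool x,y -0.04906613084678279 -0.028876279731678695
[0.5219 0.1424] tool x,y -0.045345077860065114 0.0256278454047652
```

jog_arm:
  offset:
    - [0, -0.003, 0]
    - [0, -0.003, 0]
    - [0, 0, 0]
    - [0, 0, 0]
  twist: [0, 0, -0.104, 0]

```text
t: 14.67
position: [0.469, 0.1253, 0.0108]
orientation: [0.098, 0.995, -0.0, -0.0]
wrist_force: [0.1, 0.8, 0.6]
opening: 0.0799
```

jog_arm:
  offset:
    - [0, 0, 0]
    - [0, 0, 0]
    - [0, 0, 0.0015]
    - [0, 0, 0.0015]
    - [0, 0, 0]
    - [0, 0, 0]
  twist: [0, 0, 0, 0, 0, 0]
  claw: 0.064

```text
t: 15.17
position: [0.469, 0.1258, 0.0076]
orientation: [0.1, 0.995, -0.0, -0.0]
wrist_force: [0.7, -0.0, -0.7]
opening: 0.0639
```

jog_arm:
  offset:
    - [0, 0, 0.001]
    - [0, 0, 0.001]
    - [0, 0, 0]
    - [0, 0, 0]
  twist: [0, 0, 0, 0]

```text
t: 15.5
position: [0.4691, 0.1258, 0.0057]
orientation: [0.1, 0.995, -0.0, -0.0]
wrist_force: [0.3, -0.3, 0.3]
opening: 0.0636
```

jog_arm:
  offset:
    - [0, 0, 0]
    - [0, 0, 0]
    - [0, 0, 0]
    - [0, 0, 0]
    - [0, 0, 0]
  twist: [0, 0, 0, 0, 0]
  claw: 0.04
  squeeze: 30

```text
t: 15.92
position: [0.4692, 0.1258, 0.0061]
orientation: [0.1, 0.995, 0.0, 0.0]
wrist_force: [-1.6, -0.0, 6.2]
opening: 0.0547
```

Gripped: the opening reads 54.7 mm, and earlier grips read about 0.5–1 mm low. Firming up and lifting slowly.

jog_arm:
  offset:
    - [0, 0, 0]
    - [0, 0, 0]
    - [0, 0, -0.004]
    - [0, 0, -0.008]
    - [0, 0, -0.015]
    - [0, 0, -0.02]
    - [0, 0, -0.01]
    - [0, 0, 0]
    - [0, 0, 0]
  twist: [0, 0, 0, 0, 0, 0, 0, 0, 0]
  squeeze: 50

```text
t: 16.67
position: [0.4697, 0.1258, 0.0633]
orientation: [0.1, 0.995, 0.0, 0.001]
wrist_force: [0.1, 0.2, -1.4]
opening: 0.0539
```

```bash
python3 - <<'E'
from h import *
from plant import env,viewer
import pickle
s=env.read_state();print(s["t"],s["position"],s["opening"],s["wrist_force"],s["wrist_torque"])
c=viewer.calibration("wrist");b=viewer.get_image("wrist")[:,:,::-1];cv2.imwrite("pics/w7.png",b)
d=viewer.get_image("side");e=viewer.get_image("scene");cv2.imwrite("pics/d7.png",d[:,:,::-1]);cv2.imwrite("pics/e7.png",e[:,:,::-1])
# numeric check: clear-glass region stable vs w6 in wrist picture
g=cv2.cvtColor(b,cv2.COLOR_BGR2HSV);m=((g[...,1]<45)&(g[...,2]>150)).astype(np.uint8)
n,l,st,ce=cv2.connectedComponentsWithStats(m)
for k in np.argsort(-st[1:,4])[:4]+1:print(st[k],ce[k], cv2.minAreaRect(np.argwhere(l==k)[:,::-1].astype(np.int32)))
E
```

```text
16.6667 [0.4697 0.1258 0.0633] 0.05387566182735609 [ 0.1095  0.1792 -1.4428] [-0.0338  0.0842  0.0188]
[  217   230   138   174 21048] [284.7404 311.5553] ((285.5, 316.5), (173.0, 137.0), 90.0)
[    2   246   180    94 10113] [ 97.8891 287.6793] ((88.45711517333984, 290.4886779785156), (181.46507263183594, 84.0582275390625), 8.447526931762695)
[ 492  229   68   47 1585] [528.2738 249.1047] ((527.0977172851562, 253.7382049560547), (42.19381332397461, 69.2731704711914), 83.11827850341797)
[521 168  33  27 521] [536.1862 180.9904] ((537.1400756835938, 181.48001098632812), (22.0, 31.000001907348633), 36.869895935058594)
```

jog_arm:
  offset:
    - [0, 0, -0.01]
    - [0, 0, -0.02]
    - [0, 0, -0.02]
    - [0, 0, -0.02]
    - [0, 0, -0.015]
    - [0, 0, -0.007]
    - [0.002, 0.01, 0]
    - [0.0045, 0.022, 0]
    - [0.0045, 0.022, 0]
    - [0.0045, 0.022, 0]
    - [0.0045, 0.022, 0]
    - [0.0045, 0.022, 0]
    - [0.0045, 0.022, 0]
    - [0.0045, 0.021, 0]
    - [0.0025, 0.0125, 0]
    - [0, 0, 0]
    - [0, 0, 0]
    - [0, 0, 0]
  twist: [0, 0, 0, 0, 0, 0, 0, 0, 0, 0, 0, 0, 0, 0, 0, 0, 0, 0]

```text
t: 18.32
position: [0.4683, 0.3043, 0.1541]
orientation: [0.1, 0.995, -0.001, -0.001]
wrist_force: [0.3, -0.5, -0.8]
opening: 0.0537
```

```bash
python3 - <<'E'
from h import *
from plant import env,viewer
s=env.read_state();print(s["t"],s["position"],s["opening"],s["wrist_force"],s["qd"])
b=viewer.get_image("wrist")[:,:,::-1];d=viewer.get_image("side")[:,:,::-1];e=viewer.get_image("scene")[:,:,::-1]
o=np.zeros((600,800,3),np.uint8)
o[:300,:400]=cv2.resize(b,(400,300));o[:300,400:]=cv2.resize(d[110:230,190:350],(400,300),interpolation=cv2.INTER_CUBIC)
o[300:,:400]=cv2.resize(e[90:240,90:290],(400,300),interpolation=cv2.INTER_CUBIC);o[300:,400:]=cv2.resize(e[150:285,230:410],(400,300),interpolation=cv2.INTER_CUBIC)
cv2.imwrite("pics/final.png",o);cv2.imwrite("pics/fd.png",d);cv2.imwrite("pics/fe.png",e)
E
```

```text
18.3167 [0.4683 0.3043 0.1541] 0.05367002195673342 [ 0.2602 -0.5018 -0.7873] [-0.014  -0.0089 -0.0009  0.0005 -0.0023 -0.0012]
```

View pics/final.png

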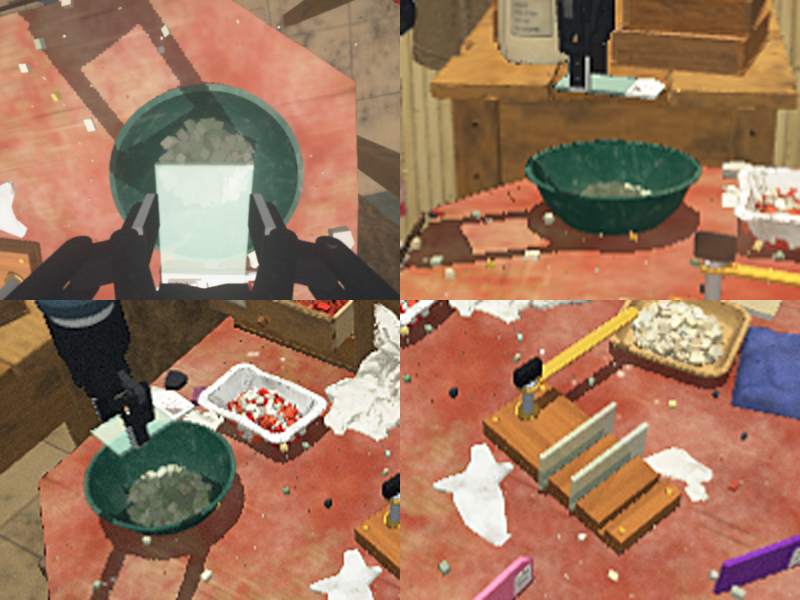

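The plate is level and label-up over the bowl, about 9 cm above the rim. The bar is aside and both blanks stand. One short check that it holds steady, then I'll hand in.

jog_arm:
  offset:
    - [0, 0, 0]
    - [0, 0, 0]
    - [0, 0, 0]
    - [0, 0, 0]
    - [0, 0, 0]
    - [0, 0, 0]
    - [0, 0, 0]
    - [0, 0, 0]
  twist: [0, 0, 0, 0, 0, 0, 0, 0]

```text
t: 19.13
position: [0.4687, 0.305, 0.1548]
orientation: [0.1, 0.995, 0.0, 0.0]
wrist_force: [1.3, 0.4, -0.7]
opening: 0.0539
```

```bash
python3 - <<'E'
from h import *
from plant import env,viewer,workorder
print(env.read_state()["opening"])
for n,f in(("side","fd"),("scene","fe")):
    d=cv2.absdiff(viewer.get_image(n)[:,:,::-1],cv2.imread(f"pics/{f}.png"));print(n,"changed px",(d.max(2)>40).sum())
print(workorder.hand_in())
E
```

```text
0.053927939529822964
side changed px 189
scene changed px 277
the job is handed in; nothing more can be done
None
```

I turned the keeper bar to its stop by the knob and lifted out the plate with the clipped corner. The arm is now holding that plate over the bowl, label face up.

The tool could only point straight down, so I couldn't turn the plate over in the grip. I stood it on the clear table, tipped it label up, and gripped it again by its clear edges. The fingers stayed on the clear glass, roughly 35 mm or more from the frosted end.

**Last checks**
- **Plate:** it looks level in the pictures, about 9 cm above the bowl rim (worked out from the tool height).
- **Rack:** the bar is fully aside and both plain plates are still standing.
- **Steadiness:** over a 0.7 s hold before handing in, the grip opening stayed at 53.7–53.9 mm. A few hundred pixels changed between pictures (189 in one view, 277 in the other). I didn't look into those changes.
- **Time:** about 19 s of the 43 s allowed.

**What disagreed**
- **Grip opening:** it reads about 2 mm under the plate's 56 mm. Earlier grips also read 0.3–1.1 mm low.
- **First knob grip:** it was about 10 mm too shallow, so I lowered the gripper and gripped the knob again before turning.
- **Rack ends:** they sit about 18 mm off-centre from the rack's origin, so I fitted for that.

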